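# Lock the portafilter into the coffee machine

## Robot

A 6-joint arm with a two-finger parallel gripper is mounted at the origin on a cart in front of the work surface, level with it; the furniture and walls round the work are solid. World frame = base frame: x ahead of the robot, y to its left, z up, the work surface at z = 0. Lengths are in mm, angles in degrees, forces in N, time in s.
With the tool pointing down it reaches from about 300 to 850 mm from the base axis. Payload 4.2 kg.
Tool frame: the origin (TCP) lies at the very end of the fingers, on their centre line; the grasp point (between the pads) lies 19 mm behind it (env.grasp_offset is the distance from the TCP to the grasp point, in mm); z points along the fingers, y is the line along which they close (so a half turn about z gives the same grasp; the last joint's range is limited). The gripper opens to 91 mm and grips with 3 to 60 N. Pads are 32 mm wide; open, the fingers measure 118 mm over their backs; the gripper's body (76 mm by 178 mm) begins 60 mm behind the grasp point.
Start: joints at [-65.26, 18.312, 89.639, -0, 72.044, -1.146], TCP at [251.042, -517.321, 213.976] pointing down, gripper open.
Joint ranges: [-177.97, 177.97], [-48.28, 115.42], [12.27, 149.76], [-77.06, 257.06], [2.81, 150.46], [-146.56, 146.56]. Speed limits (degrees/s): [147.25, 147.25, 180, 180, 180, 180].

## Interface

Orientations are given as [roll, pitch, yaw] about the fixed x, y, z axes, in that order (R = Rz(yaw) Ry(pitch) Rx(roll)).
In Python, from workcell import env, eyes gives the robot as it stands.
- The arm moves only by the tool send_rows, never from a script. Its arguments are lists of equal length, an entry for each row: "grip": the opening, from -1 (shut) to 1 (fully open), so that 0 is half open; "xyz": the shift along the world's x, y, z in m, a list of three; "yaw": the turn about the world's z in degrees. A call has 1 to 8 rows; each row is the pose to reach, as a shift and turn from the pose commanded when the call began; what a row does not reach only later rows make up. A row lasts 1/12 s, in which the tool goes at most 41.7 mm and 7.16 degrees, less where a joint would pass 70% of its speed; a pose out of reach is approached as far as the arm can. A call with a gripper value outside its range is refused whole. The fingers move at their own pace and stop on an object; "grip_force" is the grip in N (left out, the last holds). Time passes only in rows, so rows that repeat a pose let the fingers close. It gives the time, the measured TCP pose, the force, the opening and the grip force at its end, in the units of the state.
- env.state(): the state, without advancing time (a new reading comes with each control period).
- eyes.grab_frame(name): name is "side" or "top"; returns a dict with "frame" (420x560x3 uint8, red, green, blue), "fx", "fy", "cx", "cy" (pixels), "pose" (4x4, takes a point from camera to world coordinates). Camera axes: x right, y down, z forward; pixel columns grow to the right and rows downward; lengths in mm; the calibration is good to about 2 mm. A picture is of the moment at which its call begins. There is no depth.
- env.job_done(): hands the job in; it is judged then, once.
The state is a dict: "time_s": time; "qpos": joint angles; "qvel": joint speeds; "effort": joint torques, N m; "ee_pos": TCP position; "ee_rot": TCP orientation; "force": force on the tool from outside, world axes, zero at the start; "torque": the same for the moment, N m; "gripper_width": finger opening in mm; "gripper_force": force on a finger pad.
Only numpy, scipy, OpenCV 4.12 (cv2) and the standard library are available. Lean on these libraries where they do the work, as an engineer would, in place of code of your own. Each camera call takes 0.05 s, during which the arm holds its last target. There are 200 camera calls.

## Task

Pick up the portafilter by its wooden handle, bring its head under the round collar of the coffee machine with the handle pointing out to the machine's left front (your left as you face it), raise it until its two lugs are up through the collar's slots, and turn the handle to the right as far as it goes, so that it points straight out of the machine's front and the lugs lock. Leave it hanging level in the collar, and do not knock over or push aside the other things on the worktop.

Things in the scene. Friction and masses are not known exactly. Their poses are not given: they have to be found in the camera images.
- portafilter_grip (a point): Portafilter (0.35 kg, weight mostly in the head): steel cup head 59 mm across, 60 mm high, standing on its flat underside, with a level dark-wood handle. This point: where to grip the handle, 130 mm from the head's axis, 30 mm above the underside. Handle 24 wide, 26 high, spanning 74 to 196 mm from the axis. x points from handle to head (handle at -x), z up. The head droops in a weak grip.
- portafilter_lugs (a point): Point on the axis of the portafilter's head, level with the underside of its two lugs: 46 mm above the head's underside, 14 mm below its rim (bevelled 4 mm); 130 mm along +x and 16 mm above portafilter_grip, same axes. The lugs are blocks 12 mm wide, 6 mm high that reach 40.5 mm from the axis, one on the handle's side (-x), one opposite (+x).
- collar_mouth (a point): Centre of the open underside of the dark round collar below the coffee machine's head, 130 mm above the worktop. x points to the machine's back (its front is -x), z up. Bore 67 mm across, outside 102 mm. A gasket stops the portafilter's rim when portafilter_lugs is 9 mm above this point. With the handle straight out of the front, the portafilter's x axis is parallel to this x axis.
- collar_slot (a point): Middle of the front-left slot in the collar's flange, at its underside, 39 mm from collar_mouth at 45 degrees between -x and +y (a second slot is opposite). Lugs pass with 3 to 4 mm to spare each side when the handle points this way: portafilter x turned -0.785 rad (clockwise from above) from collar_mouth x. Flange 5 mm thick here: portafilter_lugs must be over 5 mm above collar_mouth to turn.
- collar_stop (a point): Stop for the front lug inside the collar, hidden from outside. Turning anticlockwise from above (handle to the right as one faces the machine), the lugs ride up a ramp to a flat shelf 8 mm above collar_mouth and meet the stops about 0.07 rad after the portafilter's x has come parallel to collar_mouth's x. No spring: let go, the lugs rest on the shelf and hold it.
- coffee_machine: Steel coffee machine, fixed, 190 mm wide, 284 mm high; origin on the worktop straight below collar_mouth, same axes. Drip tray top 30 mm up, foot reaching 70 mm in front of the origin; column starts 72 mm behind it; overhanging head of radius 55 mm, top 218 mm up; thin steam pipe at the right (-y) front.
- mug: white mug with a handle, 94 mm high, bystander; origin at the centre of its underside
- coffee_tin: white canister with a wooden lid, 87 mm across, 135 mm high, bystander; origin at the centre of its underside
- salt_shaker: glass salt shaker, 44 mm across, 90 mm high, bystander; origin at the centre of its underside
- tea_box: dark cardboard box 69 x 122 x 78 mm, bystander; origin at the centre of its underside
- tumbler: clear drinking glass, 81 mm across, 91 mm high, bystander; origin at the centre of its underside
- teaspoon: small steel spoon lying flat, 130 mm long, bystander; origin at the centre of its underside

How it is judged:
By the outcome, as a careful person would: the job done as asked, in the order asked, and still so for the second after the job is handed in, with the robot touching nothing.
It also fails if it takes over 48 s, if anything falls off the work surface, if the arm or the gripper's body presses on something with over 40 N, if the wrist force passes 120 N, or if a joint passes its speed limit or range.

## Working session

There is one attempt and no reset: what is moved stays moved. The work goes in short steps, Python scripts to look and compute and a tool call to move; the robot and the scene stay as the last step left them, time stands still between calls to the robot, and variables do not carry over. Pictures are saved under pics/ and viewed, at most 10 in all, crops included, and the job is handed in when it is done.

Besides the shell and the picture viewer there is one more tool, called after ">>>" in YAML: its name, and indented under it one key for each argument. send_rows: Moves the arm, as the interface text tells. Its arguments: {"type":"object","properties":{"grip":{"type":"array"},"xyz":{"type":"array"},"yaw":{"type":"array"},"grip_force":{"type":"number"}},"required":["grip","xyz","yaw"]}

```bash
mkdir -p pics; ls
cat > h.py <<'E'
import numpy as np, cv2
from workcell import env, eyes
def grab(n,save=None):
    f=eyes.grab_frame(n)
    if save: cv2.imwrite('pics/'+save,cv2.cvtColor(f['frame'],cv2.COLOR_RGB2BGR))
    return f
def ray(f,u,v):
    P=np.array(f['pose']);d=P[:3,:3]@np.array([(u-f['cx'])/f['fx'],(v-f['cy'])/f['fy'],1.]);return P[:3,3],d
def onz(f,u,v,z):
    o,d=ray(f,u,v);return o+d*(z-o[2])/d[2]
def proj(f,p):
    P=np.array(f['pose']);c=P[:3,:3].T@(np.array(p)-P[:3,3]);return np.array([f['cx']+f['fx']*c[0]/c[2],f['cy']+f['fy']*c[1]/c[2]])
def tri(f,a,g,b):
    o1,d1=ray(f,*a);o2,d2=ray(g,*b);t=np.linalg.lstsq(np.c_[d1,-d2],o2-o1,rcond=None)[0]
    p,q=o1+t[0]*d1,o2+t[1]*d2;return (p+q)/2,np.linalg.norm(p-q)
E
python3 - <<'E'
from h import *
for n in('side','top'):
    f=grab(n,n+'0.png');print(n,f['fx'],f['cx'],f['cy'],np.round(f['pose'],3).tolist())
E
```

```text
pics
side 459.2558002138609 278.4691342773528 210.05834799894254 [[-0.227, -0.458, 0.859, -931.547], [-0.974, 0.088, -0.21, 187.986], [0.021, -0.884, -0.466, 920.916], [0.0, 0.0, 0.0, 1.0]]
top 394.27148858347704 279.2591581109813 211.3814834699686 [[-0.011, -0.987, 0.161, 331.931], [-1.0, 0.008, -0.016, -156.932], [0.014, -0.162, -0.987, 1417.72], [0.0, 0.0, 0.0, 1.0]]
```

View pics/side0.png

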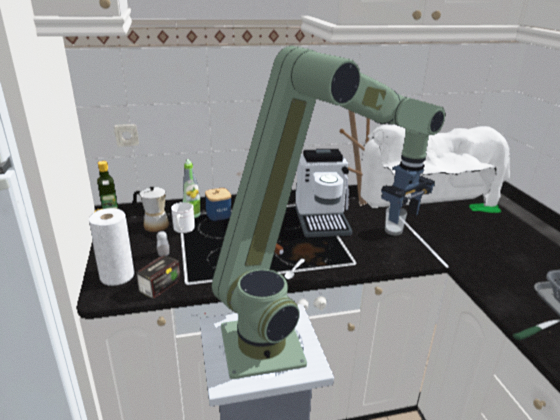

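View pics/top0.png

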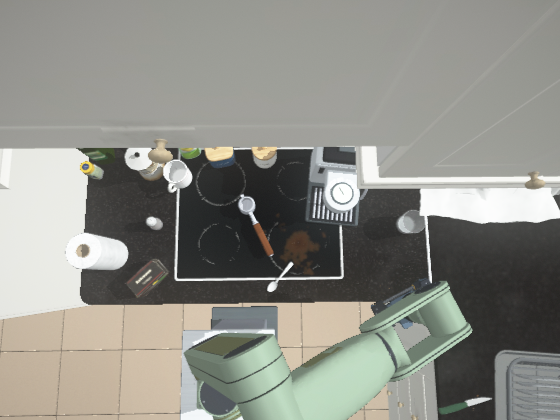

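Side: machine around (325,195), partly in view; the arm hides the portafilter. Top: portafilter head at about (246,205), handle end (267,252); machine head disc at (341,194), drip tray front near y=222; tumbler (410,222), spoon (280,277).

Run:
```python
from h import *
im=cv2.imread('pics/top0.png')
c=cv2.resize(im[140:300,225:385],None,fx=3.7,fy=3.7,interpolation=cv2.INTER_CUBIC);cv2.imwrite('pics/c1.png',c)
hsv=cv2.cvtColor(im,cv2.COLOR_BGR2HSV);H,S,V=cv2.split(hsv)
m=((H<12)&(S>110)&(V>50)).astype(np.uint8); m[:,:230]=0;m[:,290:]=0;m[:205]=0;m[265:]=0
n,l,s,ce=cv2.connectedComponentsWithStats(m)
for i in range(1,n):
    if s[i][4]>30:
        ys,xs=np.where(l==i);print(s[i],ce[i],cv2.minAreaRect(np.c_[xs,ys].astype(np.float32)))
```

```text
[253 223  20  33 208] [263.07692308 238.97115385] ((263.20001220703125, 238.90003967285156), (33.09380340576172, 6.708203315734863), 63.43495178222656)
```

View pics/c1.png

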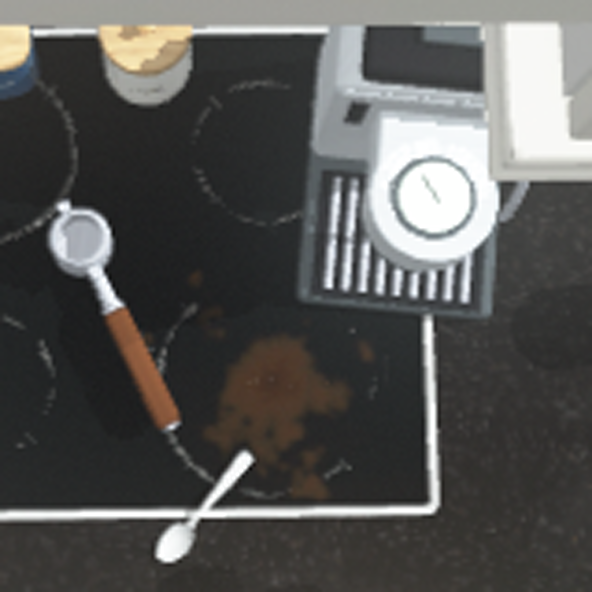

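Run:
```python
from h import *
f=grab('top');px=lambda a,b:(225+(a+.5)/3.7-.5,140+(b+.5)/3.7-.5)
o=onz(f,*px(433,197),218);print('machine head',o)
a=onz(f,*px(299,298),28);b=onz(f,*px(492,315),28);d=b-a;print(a,b,np.linalg.norm(d),'yaw',np.degrees(np.arctan2(d[0],-d[1])))
# side wall line of foot left
c=onz(f,*px(312,160),28);print('left edge dir',np.degrees(np.arctan2(*(c-a)[[1,0]])))
yaw=np.arctan2(d[0],-d[1]);m=(a+b)/2+70*np.array([np.cos(yaw),np.sin(yaw),0]);print('mouth from foot',m)
h=onz(f,*px(81,242),58);g=onz(f,263.1,239,40);l=onz(f,*px(63,206),50);e=onz(f,*px(172,424),30)
print('head',h,'handle c',g,'lug',l,'end',e)
for p,q in((g,h),(g,l),(e,l),(e,h)):print(np.degrees(np.arctan2(*(q-p)[[1,0]])),np.linalg.norm((q-p)[:2]))
for n,p in dict(tum=(410,222,45),tin=(265,157,135),spoonend=(279+7,264,3)).items():print(n,onz(f,*p[:2],p[2]))
print({k:np.round(v,2) for k,v in env.state().items()})
```

```text
machine head [ 585.03282901 -371.15382164  218.        ]
[ 526.80642736 -272.15792543   28.        ] [ 508.69697085 -457.82678881   28.        ] 186.5499376709904 yaw -5.570798102464067
left edge dir -6.548444822075146
mouth from foot [ 587.4210895  -371.78765264   28.        ]
head [577.83465491 -64.3811921   58.        ] handle c [ 459.89650788 -121.42542413   40.        ] lug [614.35740203 -46.56241506  50.        ] end [ 407.11048874 -149.04760886   30.        ]
25.81208964319538 131.00935437806487
25.858210651990934 171.64684077957193
26.312749894566537 231.20228808725503
26.37797197905462 190.56532487100114
tum [ 514.77266468 -640.04255044   45.        ]
tin [ 727.97962151 -131.36153958  135.        ]
spoonend [ 373.433193   -201.59085604    3.        ]
{'time_s': np.float64(0.15), 'qpos': array([-65.26,  18.34,  89.69,  -0.  ,  72.04,  -1.15]), 'qvel': array([-0.02, -0.06, -0.36, -0.01,  0.01,  0.03]), 'effort': array([ 0.000e+00, -4.128e+01, -2.322e+01,  7.000e-02,  4.000e-02,
       -0.000e+00]), 'ee_pos': array([ 250.86, -516.98,  213.31]), 'ee_rot': array([-179.92,    0.  ,   25.89]), 'force': array([-0.39,  1.04, -0.24]), 'torque': array([-0.02, -0.02,  0.  ]), 'gripper_force': np.float64(0.0), 'gripper_width': np.float64(91.11)}
```

>>> send_rows:
  grip: [1,1,1,1,1,1,1,1]
  xyz:
    - [0.15,0.285,0]
    - [0.15,0.285,0]
    - [0.15,0.285,0]
    - [0.15,0.285,0]
    - [0.15,0.285,0]
    - [0.15,0.285,0]
    - [0.15,0.285,0]
    - [0.15,0.285,0]
  yaw: [0,0,0,0,0,0,0,0]
  grip_force: 60

```text
time_s: 0.82
ee_pos: [401.7, -229.4, 213.9]
ee_rot: [-180.0, -0.0, 25.9]
force: [0.8, -0.3, -0.1]
gripper_width: 91.2
gripper_force: 0.0
```

>>> send_rows:
  grip: [1,1,1,1,1,1,1]
  xyz:
    - [0.06,0.111,-0.104]
    - [0.06,0.111,-0.104]
    - [0.06,0.111,-0.104]
    - [0.06,0.111,-0.104]
    - [0.06,0.111,-0.104]
    - [0.06,0.111,-0.104]
    - [0.06,0.111,-0.104]
  yaw: [0,0,0,0,0,0,0]

```text
time_s: 1.4
ee_pos: [461.2, -121.6, 110.3]
ee_rot: [180.0, 0.0, 25.9]
force: [0.6, -0.2, -0.1]
gripper_width: 90.9
gripper_force: 0.0
```

>>> send_rows:
  grip: [1,1,1,1,1,-1,-1,-1]
  xyz:
    - [0,0,-0.035]
    - [0,0,-0.07]
    - [0,0,-0.09]
    - [0,0,-0.099]
    - [0,0,-0.099]
    - [0,0,-0.099]
    - [0,0,-0.099]
    - [0,0,-0.099]
  yaw: [0,0,0,0,0,0,0,0]

```text
time_s: 2.07
ee_pos: [462.4, -122.0, 12.6]
ee_rot: [179.8, -0.2, 25.9]
force: [0.4, -0.2, 0.0]
gripper_width: 73.6
gripper_force: 0.0
```

>>> send_rows:
  grip: [-1,-1,-1,-1,-1,-1,-1,-1]
  xyz:
    - [0,0,0]
    - [0,0,0]
    - [0,0,0]
    - [0,0,0]
    - [0,0,0]
    - [0,0,0]
    - [0,0,0]
    - [0,0,0]
  yaw: [0,0,0,0,0,0,0,0]

```text
time_s: 2.73
ee_pos: [461.1, -121.4, 10.9]
ee_rot: [180.0, 0.0, 25.9]
force: [0.2, -0.4, -1.0]
gripper_width: 24.0
gripper_force: 59.9
```

>>> send_rows:
  grip: [-1,-1,-1,-1,-1]
  xyz:
    - [0,0,0.01]
    - [0,0,0.025]
    - [0,0,0.04]
    - [0,0,0.05]
    - [0,0,0.05]
  yaw: [0,0,0,0,0]

```text
time_s: 3.15
ee_pos: [461.6, -121.6, 62.2]
ee_rot: [179.9, -0.1, 25.9]
force: [0.6, -0.1, -3.9]
gripper_width: 23.5
gripper_force: 59.9
```

>>> send_rows:
  grip: [-1,-1,-1,-1,-1,-1,-1,-1]
  xyz:
    - [-0.004,-0.007,0]
    - [-0.008,-0.014,0]
    - [-0.012,-0.022,0]
    - [-0.016,-0.03,0]
    - [-0.02,-0.037,0]
    - [-0.023,-0.045,0]
    - [-0.027,-0.052,0]
    - [-0.031,-0.059,0]
  yaw: [-5,-11,-17,-23,-29,-35,-41,-47]

```text
time_s: 3.82
ee_pos: [428.6, -180.1, 59.7]
ee_rot: [-180.0, 0.2, -21.4]
force: [0.4, -0.2, -3.5]
gripper_width: 24.0
gripper_force: 59.9
```

>>> send_rows:
  grip: [-1,-1,-1,-1,-1,-1,-1]
  xyz:
    - [0,0,0]
    - [0,0,0]
    - [0,0,0]
    - [0,0,0]
    - [0,0,0]
    - [0,0,0]
    - [0,0,0]
  yaw: [-6,-12,-18,-24,-30,-30,-30]

```text
time_s: 4.4
ee_pos: [429.2, -179.8, 60.0]
ee_rot: [179.9, 0.1, -51.0]
force: [-0.2, -0.8, -4.9]
gripper_width: 23.8
gripper_force: 59.9
```

Run:
```python
from h import *
f=grab('top','top1.png');g=grab('side','side1.png')
a=cv2.imread('pics/top1.png');b=cv2.imread('pics/side1.png')
A=cv2.resize(a[165:275,250:390],(800,629)[:2],interpolation=cv2.INTER_CUBIC)[:600]
cv2.imwrite('pics/c2.png',A)
cv2.imwrite('pics/c3.png',cv2.resize(b[140:260,250:400],(750,600),interpolation=cv2.INTER_CUBIC))
s=env.state();print(s['ee_pos'],s['ee_rot'],s['force'],s['torque'])
```

```text
[ 429.6175883  -180.03882913   60.420863  ] [ 1.79967254e+02  7.48240784e-02 -5.10004350e+01] [ 0.52759766 -0.73645791 -4.07848101] [ 0.43024393  0.27291941 -0.01702131]
```

View pics/c2.png

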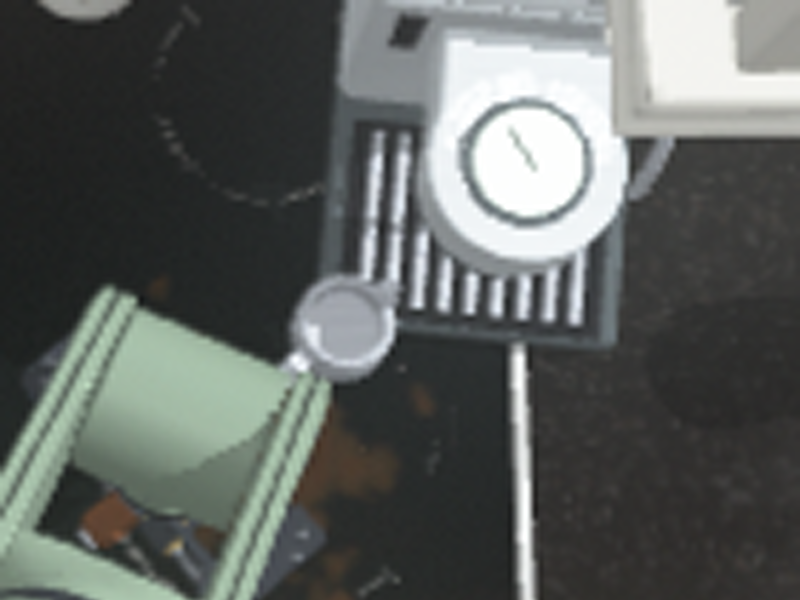

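View pics/c3.png

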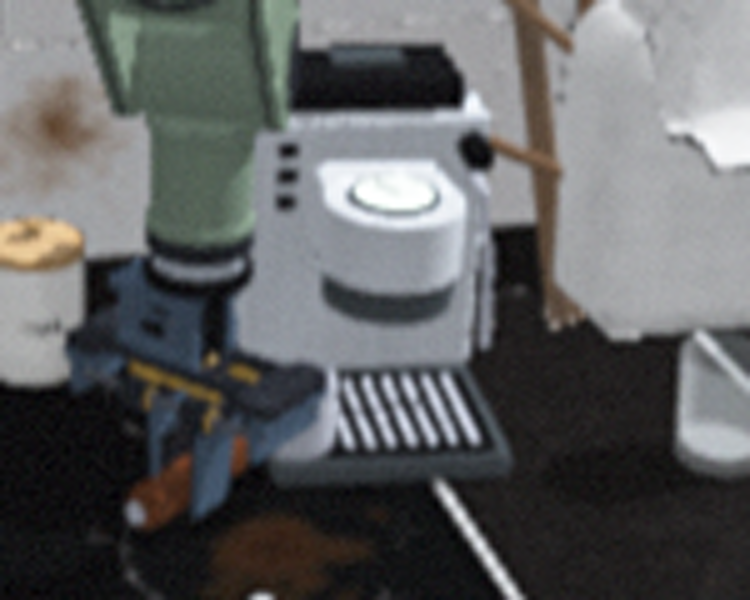

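Top crop: cup rim centre ~(343,327), lug at (385,290) pointing up-right, dial centre (527,160). Side crop: dial (394,193), dark collar x 322–459, bottom edge y≈322; portafilter held level-looking.

Run:
```python
from h import *
f=grab('top');g=grab('side')
pt=lambda a,b:(250+(a+.5)/5.714-.5,165+(b+.5)/5.718-.5)
ps=lambda a,b:(250+(a+.5)/5-.5,140+(b+.5)/5-.5)
print('dial tri',tri(f,pt(527,160),g,ps(394,193)))
print('head rim',onz(f,*pt(343,327),110),'exp',np.array([429.5,-180])+130*np.array([np.cos(np.radians(-51)),np.sin(np.radians(-51))]))
for z in(217,218,220):print(onz(f,*pt(527,160),z))
th=np.linspace(0,2*np.pi,721)
for c in((585,-371),(588,-371),(585,-374)):
    q=np.array([proj(g,(c[0]+51*np.cos(t),c[1]+51*np.sin(t),130)) for t in th]);q=(q-[250,140]+.5)*5-.5
    print(c,'side collar x',q[:,0].min(),q[:,0].max(),'bottom',q[:,1].max(),q[q[:,1].argmax()])
im=cv2.imread('pics/side1.png');i=cv2.cvtColor(im,cv2.COLOR_BGR2GRAY)
for u in(320,324,327,330,334):print(u,i[192:210,u])
print(i[196,310:348]);print(i[198,310:348])
```

```text
dial tri (array([ 585.81967604, -374.06140386,  216.09711322]), np.float64(4.239593961178431))
head rim [ 509.77819736 -279.2287298   110.        ] exp [ 511.31165084 -281.02897499]
[ 586.22411224 -371.85226384  217.        ]
[ 586.01232811 -371.67327072  218.        ]
[ 585.58875985 -371.31528448  220.        ]
(585, -371) side collar x 314.4542865084908 445.7641565962983 bottom 324.96757663044104 [388.55171806 324.96757663]
(588, -371) side collar x 313.33857768627934 444.4545806804281 bottom 323.2010108346246 [387.29624362 323.20101083]
(585, -374) side collar x 318.13606018832996 449.41494060201717 bottom 324.63010756908 [392.30719313 324.63010757]
320 [146 145 148 152 141 110  57  46  53  51  57  91 134 146 148 142 147 146]
324 [148 149 149 151 152 147 111  59  49  54  54  59  95 137 147 149 146 148]
327 [153 150 153 149 151 148 121  65  49  52  52  53  79 119 143 141 142 140]
330 [149 150 154 148 150 151 122  75  53  53  55  55  80 120 140 142 145 143]
334 [149 146 149 149 155 153 118  61  49  54  56  65 110 142 149 148 148 149]
[147 147 150 144  99  62  68  90 112 134 141 145 148 150 152 151 152 151
 154 151 150 152 148 147 155 158 168 176 177 160 138 142 142 158 154  78
  97 123]
[149 151 152 145  98  58  49  46  48  56  57  70  87  97 111 120 119 121
 121 126 122 120 116 119 118 114  94  84  80  78 107 142 145 155 151  81
 106 130]
```

>>> send_rows:
  grip: [-1,-1,-1,-1,-1,-1,-1,-1]
  xyz:
    - [0.015,-0.018,0]
    - [0.03,-0.036,0]
    - [0.045,-0.055,0]
    - [0.06,-0.073,0]
    - [0.07,-0.085,0]
    - [0.076,-0.0925,0]
    - [0.076,-0.0925,0]
    - [0.076,-0.0925,0]
  yaw: [0,0,0,0,0,0,0,0]

```text
time_s: 5.27
ee_pos: [505.3, -272.3, 60.5]
ee_rot: [180.0, 0.1, -51.1]
force: [-0.2, -0.0, -3.3]
gripper_width: 23.4
gripper_force: 59.9
```

Run:
```python
from h import *
g=grab('side','side2.png');b=cv2.imread('pics/side2.png')
cv2.imwrite('pics/c4.png',cv2.resize(b[165:255,285:375],(600,600),interpolation=cv2.INTER_CUBIC))
s=env.state();print(s['ee_pos'],s['ee_rot'],s['force'])
```

```text
[ 504.84166439 -271.81547522   60.51615792] [ 1.79953131e+02  1.41247440e-01 -5.10956007e+01] [ 0.0449479   0.38773929 -4.20795004]
```

View pics/c4.png

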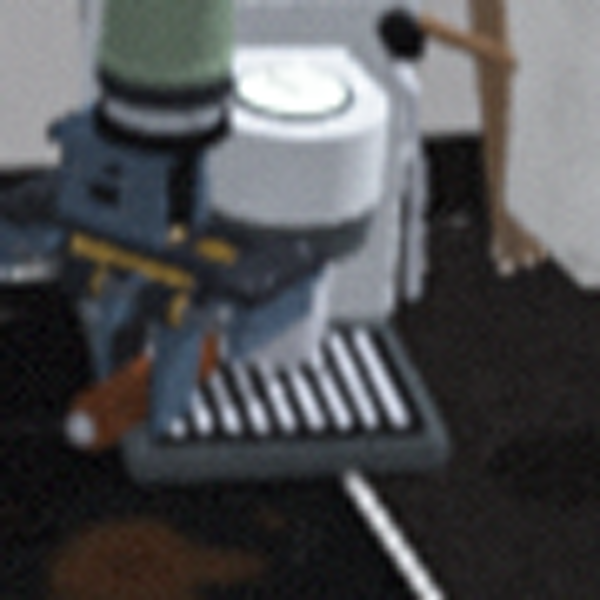

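Crop: cup right edge at about x=329 (rows 300–350), collar right edge ~x=379, head right edge ~387, dial (293,88). Compare sideways offset precisely.

Run:
```python
from h import *
g=grab('side');im=g['frame'].astype(int).sum(2)//3
for r in(210,212,214,216,218):print(r,im[r,328:346])
for r in(184,188,192,197,198,199,200):print(r,im[r,336:348])
def edge(c,R,z):
    th=np.linspace(0,2*np.pi,1441);q=np.array([proj(g,(c[0]+R*np.cos(t),c[1]+R*np.sin(t),z)) for t in th]);i=q[:,0].argmax();return q[i]
c=np.array([587.4,-374.])
for R,z in((29.5,110),(29.5,80),(29.5,50),(51,135),(51,142),(55,160),(55,190),(55,210)):print(R,z,edge(c,R,z),edge(c+[0,-3],R,z)[0])
```

```text
210 [ 84  86  85 115 172 192 157 145 146 149 150 151 150 151 160 154  73  28]
212 [ 91  95 110 149 180 174 136 122 124 125 124 125 123 121 118  76  32  24]
214 [123 141 155 171 178 149 106  86  58  69 122 123  80  63  79  75  46  27]
216 [142 143 153 168 159  96 137 203 133  61 142 205 138  43  40  75  79  46]
218 [142 138 136 165 199 114  61 149 207 134  64 145 207 134  46  38  79  75]
184 [233 230 225 218 211 209 202 159 145 151 144 146]
188 [160 166 176 187 198 206 192 154 157 174 158 141]
192 [162 175 184 192 203 208 172 152 153 138 117 138]
197 [146 142 138 108 109 138 148 155 153  75 103 126]
198 [ 91  86  81  80 109 144 148 158 151  80 111 134]
199 [ 58  62  68  82 124 145 152 159 161  93 119 138]
200 [ 59  67  67  95 129 146 152 159 155  85 119 136]
29.5 110 [333.33332326 203.36436863] 334.05952633616346
29.5 80 [332.75256881 210.1224806 ] 333.47336042318676
29.5 50 [332.18072637 216.79166751] 332.8961697029305
51 135 [339.37871269 198.05264883] 340.10844962883516
51 142 [339.52766194 196.4349177 ] 340.25869847914225
55 160 [340.9550536  192.34514892] 341.6892341005421
55 190 [341.61427115 185.27615473] 342.3540770365959
55 210 [342.05960391 180.50071349] 342.80324406696144
```

>>> send_rows:
  grip: [-1,-1,-1,-1,-1,-1]
  xyz:
    - [0,0,0.008]
    - [0,0,0.016]
    - [0,0,0.022]
    - [0,0,0.027]
    - [0,0,0.03]
    - [0,0,0.03]
  yaw: [0,0,0,0,0,0]

```text
time_s: 5.87
ee_pos: [505.3, -272.2, 91.7]
ee_rot: [180.0, 0.1, -51.1]
force: [-2.6, 3.0, -0.7]
gripper_width: 24.0
gripper_force: 60.0
```

>>> send_rows:
  grip: [-1,-1]
  xyz:
    - [0,0,0]
    - [0,0,0]
  yaw: [0,0]

```text
time_s: 6.03
ee_pos: [505.3, -272.3, 91.2]
ee_rot: [180.0, 0.1, -51.1]
force: [-4.1, 3.5, 0.3]
gripper_width: 23.7
gripper_force: 60.0
```

Run:
```python
from h import *
g=grab('side','s3.png');grab('top','t3.png')
for i in range(2):
    s=env.state();print(*[np.round(s[k],2) for k in('ee_pos','ee_rot','force','torque')]);grab('top')
b=cv2.imread('pics/s3.png');a=cv2.imread('pics/t3.png')
cv2.imwrite('pics/c5.png',np.hstack([cv2.resize(b[165:235,285:351],(396,420),interpolation=cv2.INTER_CUBIC),cv2.resize(a[170:240,300:366],(396,420),interpolation=cv2.INTER_CUBIC)]))
```

```text
[ 505.33 -272.29   91.12] [ 1.7997e+02  8.0000e-02 -5.1120e+01] [-4.41  2.85  1.03] [ 0.58  0.59 -0.07]
[ 505.34 -272.3    91.11] [ 1.7997e+02  8.0000e-02 -5.1120e+01] [-4.34  3.78  0.03] [ 0.49  0.57 -0.17]
```

View pics/c5.png

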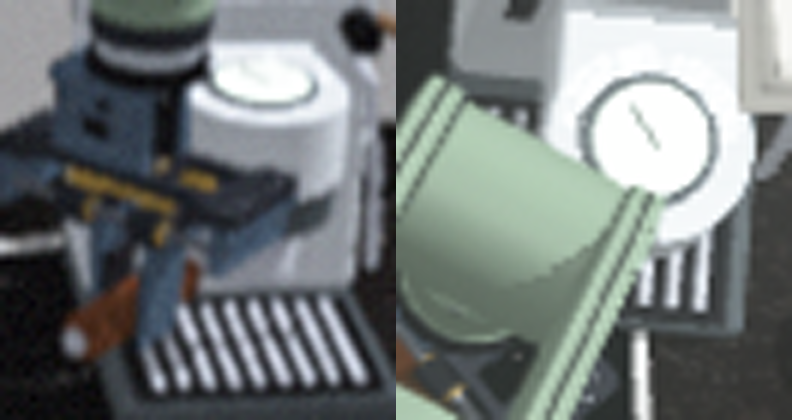

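Cup touches the collar bore on the far side (force towards −x,+y): back off about 3.5 mm along the handle.

>>> send_rows:
  grip: [-1,-1,-1,-1]
  xyz:
    - [-0.0012,0.001,0]
    - [-0.0024,0.002,0]
    - [-0.0024,0.002,0]
    - [-0.0024,0.002,0]
  yaw: [0,0,0,0]

```text
time_s: 6.57
ee_pos: [504.0, -271.1, 91.0]
ee_rot: [-180.0, -0.1, -51.1]
force: [0.2, 0.6, -3.5]
gripper_width: 23.9
gripper_force: 60.0
```

Run:
```python
from h import *
for i in range(3):
    grab('top');s=env.state();print(*[np.round(s[k],2) for k in('ee_pos','ee_rot','force','torque')])
```

```text
[ 504.   -271.07   90.96] [-1.7999e+02 -5.0000e-02 -5.1110e+01] [-0.04 -0.52 -3.62] [0.44 0.28 0.05]
[ 503.97 -271.03   90.98] [-1.7999e+02 -4.0000e-02 -5.1110e+01] [ 0.81  0.13 -4.27] [0.46 0.33 0.02]
[ 503.89 -270.99   90.96] [-1.800e+02 -3.000e-02 -5.111e+01] [ 0.72 -0.09 -3.39] [ 0.47  0.28 -0.  ]
```

>>> send_rows:
  grip: [-1,-1,-1]
  xyz:
    - [-0.0012,0.0014,0]
    - [-0.0012,0.0014,0]
    - [-0.0012,0.0014,0]
  yaw: [0,0,0]

```text
time_s: 6.97
ee_pos: [502.4, -269.4, 90.9]
ee_rot: [180.0, 0.0, -51.1]
force: [0.0, -0.8, -3.2]
gripper_width: 24.1
gripper_force: 60.0
```

>>> send_rows:
  grip: [-1,-1,-1,-1,-1]
  xyz:
    - [0,0,0.002]
    - [0,0,0.004]
    - [0,0,0.006]
    - [0,0,0.006]
    - [0,0,0.006]
  yaw: [0,0,0,0,0]

```text
time_s: 7.38
ee_pos: [502.6, -269.5, 97.3]
ee_rot: [-180.0, -0.0, -51.1]
force: [-0.2, 0.2, -2.8]
gripper_width: 23.3
gripper_force: 60.0
```

>>> send_rows:
  grip: [-1,-1,-1,-1,-1]
  xyz:
    - [0,0,0.002]
    - [0,0,0.004]
    - [0,0,0.0055]
    - [0,0,0.0055]
    - [0,0,0.0055]
  yaw: [0,0,0,0,0]

```text
time_s: 7.8
ee_pos: [502.5, -269.4, 102.7]
ee_rot: [-180.0, -0.0, -51.1]
force: [0.1, 0.5, -3.1]
gripper_width: 23.6
gripper_force: 60.0
```

Run:
```python
from h import *
for i in range(2):
    grab('side');s=env.state();print(*[np.round(s[k],2) for k in('ee_pos','ee_rot','force','torque')])
```

```text
[ 502.42 -269.4   102.49] [180.     0.   -51.11] [ 1.08 -0.06 -3.68] [ 0.38  0.32 -0.04]
[ 502.38 -269.41  102.44] [ 1.7999e+02  1.0000e-02 -5.1120e+01] [-0.51 -0.39 -3.87] [ 0.45  0.34 -0.  ]
```

>>> send_rows:
  grip: [-1,-1,-1,-1,-1]
  xyz:
    - [-0.0045,-0.0038,0.0003]
    - [-0.0087,-0.0077,0.0003]
    - [-0.0127,-0.0117,0.0005]
    - [-0.0165,-0.0159,0.0005]
    - [-0.0165,-0.0159,0.0005]
  yaw: [2.5,5,7.5,10,10]

```text
time_s: 8.32
ee_pos: [485.2, -285.8, 102.9]
ee_rot: [180.0, 0.0, -41.1]
force: [0.5, -0.1, -3.6]
gripper_width: 23.9
gripper_force: 60.0
```

>>> send_rows:
  grip: [-1,-1,-1,-1,-1,-1]
  xyz:
    - [-0.0036,-0.0044,0]
    - [-0.0071,-0.0089,0.0002]
    - [-0.0133,-0.0183,0.0003]
    - [-0.0187,-0.0283,0.0003]
    - [-0.0233,-0.0387,0.0003]
    - [-0.0233,-0.0387,0.0003]
  yaw: [2.5,5,10,15,20,20]

```text
time_s: 8.82
ee_pos: [462.6, -325.6, 103.6]
ee_rot: [179.9, -0.1, -21.2]
force: [0.9, 0.7, -2.6]
gripper_width: 23.8
gripper_force: 60.0
```

>>> send_rows:
  grip: [-1,-1,-1,-1,-1]
  xyz:
    - [-0.0019,-0.0053,0]
    - [-0.0036,-0.0108,0]
    - [-0.0062,-0.0218,0]
    - [-0.0079,-0.033,0]
    - [-0.0079,-0.033,0]
  yaw: [2.5,5,10,15,15]

```text
time_s: 9.23
ee_pos: [455.3, -359.4, 103.7]
ee_rot: [179.8, -0.1, -6.3]
force: [-0.7, -1.3, -2.4]
gripper_width: 23.7
gripper_force: 60.0
```

>>> send_rows:
  grip: [-1,-1,-1,-1]
  xyz:
    - [-0.0002,-0.0034,0]
    - [-0.0004,-0.0068,0]
    - [-0.0005,-0.0091,0]
    - [-0.0005,-0.0091,0]
  yaw: [1.5,3,4,4]

```text
time_s: 9.57
ee_pos: [455.0, -368.3, 103.9]
ee_rot: [179.8, -0.1, -2.5]
force: [-1.9, -7.6, -2.1]
gripper_width: 23.8
gripper_force: 60.1
```

Run:
```python
from h import *
for i in range(2):
    grab('side','s4.png');s=env.state();print(*[np.round(s[k],2) for k in('ee_pos','ee_rot','force','torque')])
```

```text
[ 454.99 -368.14  103.86] [ 1.7977e+02 -1.4000e-01 -2.5600e+00] [-1.56 -6.73 -1.9 ] [-0.98  0.58 -1.44]
[ 454.97 -368.11  103.87] [ 1.7977e+02 -1.3000e-01 -2.5600e+00] [-1.39 -7.38 -2.46] [-1.03  0.58 -1.46]
```

>>> send_rows:
  grip: [-1,-1,-1,-1]
  xyz:
    - [0,0,-0.0005]
    - [0,0,-0.001]
    - [0,0,-0.001]
    - [0,0,-0.001]
  yaw: [0,0,0,0]

```text
time_s: 10.0
ee_pos: [455.1, -368.2, 103.3]
ee_rot: [179.7, -0.2, -2.6]
force: [-3.1, -7.2, -1.4]
gripper_width: 23.7
gripper_force: 60.1
```

Run:
```python
from h import *
s=env.state();print(*[np.round(s[k],2) for k in('ee_pos','ee_rot','force','torque')])
b=cv2.imread('pics/s4.png');cv2.imwrite('pics/c6.png',cv2.resize(b[165:245,275:365],(675,600),interpolation=cv2.INTER_CUBIC))
```

```text
[ 455.08 -368.19  103.32] [ 1.7974e+02 -1.7000e-01 -2.5500e+00] [-3.05 -7.2  -1.37] [-1.03  0.52 -1.47]
```

View pics/c6.png

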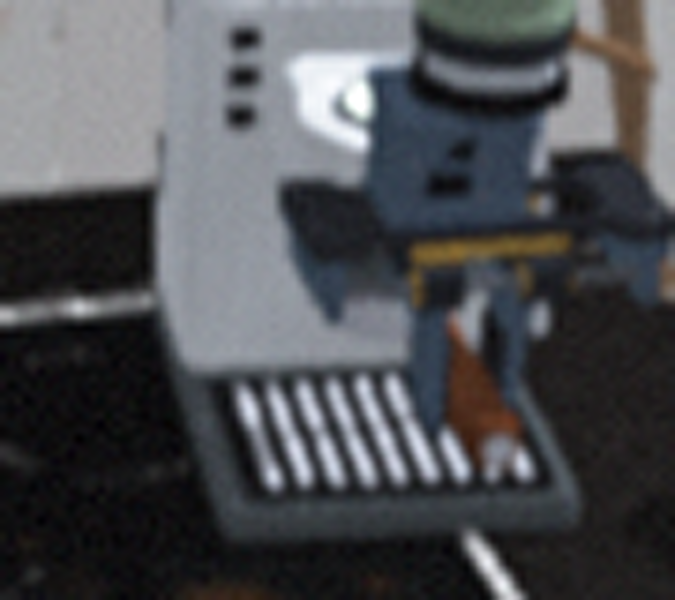

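Handle points straight out of the front over the tray, stop torque felt (−1.5 Nm). Release and withdraw upward.

>>> send_rows:
  grip: [-0.3,-0.2,-0.1,0,0,0,0,0]
  xyz:
    - [0,0,0]
    - [0,0,0]
    - [0,0,0]
    - [0,0,0]
    - [0,0,0]
    - [0,0,0]
    - [0,0,0]
    - [0,0,0]
  yaw: [0,0,0,0,0,0,0,0]

```text
time_s: 10.67
ee_pos: [454.3, -366.0, 102.3]
ee_rot: [180.0, 0.0, -2.1]
force: [-0.7, 0.5, 0.9]
gripper_width: 45.8
gripper_force: 0.0
```

>>> send_rows:
  grip: [0,0,0,0,0,0,0,0]
  xyz:
    - [0,0,0.01]
    - [0,0,0.025]
    - [0,0,0.05]
    - [0,0,0.08]
    - [-0.02,0,0.11]
    - [-0.05,0,0.13]
    - [-0.08,0,0.14]
    - [-0.08,0,0.14]
  yaw: [0,0,0,0,0,0,0,0]

```text
time_s: 11.33
ee_pos: [371.0, -366.6, 246.4]
ee_rot: [179.7, -0.1, -2.2]
force: [0.3, 0.9, -0.3]
gripper_width: 45.6
gripper_force: 0.0
```

Run:
```python
from h import *
g=grab('side','s5.png');grab('top','t5.png');s=env.state();print(s['time_s'],*[np.round(s[k],2) for k in('ee_pos','force','torque')])
b=cv2.imread('pics/s5.png');a=cv2.imread('pics/t5.png')
cv2.imwrite('pics/c7.png',np.hstack([cv2.resize(b[165:245,275:345],(400,457),interpolation=cv2.INTER_CUBIC),cv2.resize(a[170:250,300:370],(400,457),interpolation=cv2.INTER_CUBIC)]))
```

```text
11.4333 [ 373.92 -366.4   243.77] [-0.09 -0.16 -0.49] [0.01 0.05 0.02]
```

View pics/c7.png

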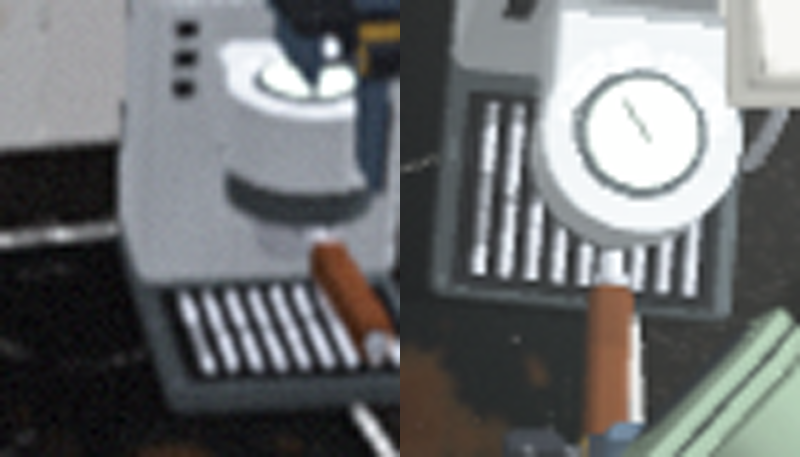

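The portafilter hangs from the collar with its handle straight out of the front (side crop: handle (315,250)→(385,350); top crop: (613,255)→(607,430)), and the gripper is clear of it.

```bash
python3 -c "
from workcell import env
print(env.job_done())"
```

```text
the job is handed in; nothing more can be done
None
```

The portafilter is locked in the collar, its handle turned to the stop and pointing straight out of the machine's front; it looks level in the last side view, nothing else was touched, and I handed the job in at about 11.4 s.

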